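# Stand a casting flask on edge, find its pour hole and hold it hole-up in the lamp light

### The job

The flat aluminium casting flask lying on the bench has its pour hole in only one of its four narrow sides: turn the flask up onto its thin edge with the pour hole on top, stand it in the middle of the green mat as for pouring, and let go so that it stands by itself. Then take hold of it again, lift it about a hand's breadth (100 mm) off the mat and keep it there over the mat in the lamp's light, upright with the hole facing up and still, so that the hole can be checked: the job finishes with the gripper holding it. Leave the other things on the bench where they stand.

Things in the scene. Friction and masses are not known exactly. Their poses are not given: they have to be found in the camera images.
- flask: empty casting flask, flat aluminium block 66 (x) by 56 (y) by 34 mm (z), 0.17 to 0.34 kg, flat on a large face, turned any way. Origin: block centre. +x points out of the pour hole, a blind oblong 34 mm (y) by 20 mm (z), 28 mm deep, white inside, mid +x side; the other three narrow sides are solid. Stable on any side; hole up it is 66 mm tall, origin 33 mm above its support
- flask_hole (a point): the middle of the mouth of the flask's pour hole, 33 mm from the flask's centre along its +x; axes as the flask. Nothing stands within 80 mm of its centre at the start
- mat: dark green silicone pouring mat, 160 by 160 mm, 3 mm thick, fixed; origin at its middle on the bench surface (the upper face is 3 mm higher), x and y along its sides; the space above it is free
- lamp: white gooseneck lamp, fixed to the bench beside the mat; same origin and axes as the mat. Round foot 124 mm across at x = 150, y = 240 mm; neck rising to 0.41 m; head 62 mm wide over x = 100, y = 160 to x = 123, y = 197 mm, its lower end 0.30 m above the bench, shining on the mat
- filled: bystander: a second flask of the same size, already filled, standing hole-up with a pink plug in its pour hole; origin at the middle of its foot
- pump: bystander: white pump bottle, 64 mm across, 170 mm tall; origin at the middle of its foot
- pot: bystander: dark round pot with brushes and tools, 72 mm across, 190 mm tall with its contents; origin at the middle of its foot
- jar: bystander: small amber jar with white cap, 48 mm across, 62 mm tall; origin at the middle of its foot
- carton: bystander: flat brown carton with a yellow band, 85 by 60 by 34 mm; origin at the middle of its underside
- dish: bystander: blue dish with pink earmoulds, 84 mm across, 26 mm tall; origin at the middle of its foot
- driver: bystander: screwdriver lying flat, 160 mm long; origin under its middle

How it is judged:
On the way:
1. the flask stands by itself on its thin edge on the mat, pour hole up, let go (angle between flask's own x axis and vertical below 0.14 rad and x of flask in the frame of mat between -0.055 and 0.055 m and y of flask in the frame of mat between -0.055 and 0.055 m and height (world z) of flask below 0.041 m and contact force between the fingers and flask below 0.1 N and linear speed of flask below 0.02 m/s), for 0.3 s.
At the end, for the whole second after the job is handed in: the fingers hold the flask still, pour hole up (its x axis within 8 degrees of vertical), its centre within 70 mm of above the mat's middle and 96 to 196 mm above the bench (lower edge 60 to 160 mm above the mat), after it has stood by itself hole-up on the mat within 55 mm of its middle (angle between flask's own x axis and vertical below 0.14 rad and height (world z) of flask between 0.096 and 0.196 m and horizontal distance between flask and mat below 0.07 m and contact force between the fingers and flask above 1 N and linear speed of flask below 0.02 m/s and angular speed of flask below 0.2 rad/s); the arm keeps its last pose, push and grip.
It fails at once if one of the bystanders is pushed more than 30 mm (the screwdriver 40 mm) (distance of any of filled, pump, pot, jar, carton, dish from where it was at the start of the episode above 0.03 m or distance of driver from where it was at the start of the episode above 0.04 m).
It fails at once if one of the standing bystanders is knocked over (angle between any of filled, pump, pot, jar, carton, dish's own z axis and vertical above 0.5 rad).
It also fails if it takes over 67 s, if anything falls off the work surface, if the arm or the gripper's body presses on something with over 40 N, if the wrist force passes 120 N, or if a joint passes its speed limit or range.

### The arm

A 6-joint arm with a two-finger parallel gripper is mounted at the origin on the work surface. World frame = base frame: x ahead of the robot, y to its left, z up, the work surface at z = 0. Lengths are in m, angles in rad, forces in N, time in s.
With the tool pointing down it reaches from about 0.25 to 0.725 m from the base axis. Payload 4 kg.
Tool frame: the origin (TCP) lies midway between the tips of the shut fingers; the grasp point (between the pads) lies bot.pinch_z behind it (bot.pinch_z is the distance from the TCP to the grasp point, in m); z points along the fingers, y is the line along which they close (so a half turn about z gives the same grasp; the last joint's range is limited). The gripper opens to 85 mm and grips with 20 to 120 N. Pads are 22 mm wide; open, the fingers measure 114 mm over their backs; the gripper's body (76 mm by 85 mm) begins 54 mm behind the grasp point. The pads swing forward as they close: fully open they stand 13 mm farther back than shut.
Start: joints at [1.29, 0.241, 0.005, 1.335, 0, 1.571], TCP at [0.139, 0.48, 0.231] pointing down, gripper open.
Joint ranges: [-2.72, 2.72], [-1.05, 1.87], [-1.09, 1.28], [-1.99, 2.15], [-1.42, 1.44], [-3.14, 3.14]. Speed limits (rad/s): [2.79, 2.79, 3.14, 3.14, 3.14, 3.14].

### API

Orientations are given as a unit quaternion [x, y, z, w].
In Python, from workcell import bot, imaging, probe_bus gives the robot as it stands (bot), with the cameras (imaging) and the readings (probe_bus).
- The arm moves only by the tool jog_arm, called after "Emit:" by a JSON object that holds its "fn" and its "kwargs", one argument or row to a line. Schema: {"type":"object","properties":{"offsets":{"type":"array","items":{"type":"object","properties":{"turn_vec":{"type":"array","items":{"type":"number"},"minItems":3,"maxItems":3},"pos":{"type":"array","items":{"type":"number"},"minItems":3,"maxItems":3},"jaw":{"type":"number"}},"additionalProperties":false,"required":["jaw"]},"minItems":1,"maxItems":10},"only":{"type":"string"},"quiet":{"type":"boolean"},"lines":{"type":"string"}},"required":["offsets"],"additionalProperties":false}. offsets is a list of rows, 1 to 10 of them, each an object with the fields turn_vec (a list: a rotation vector rx, ry, rz in shares of 2 pi rad (1.0 is 2 pi rad)), pos (a list: dx, dy, dz in normalised numbers (1 is 0.6 m)), jaw (the finger opening in m); a field left out counts as zero (the opening has to be given); each row is the pose to reach, as a shift and turn from the pose commanded when the call began, along the tool's axes at that moment; what a row does not reach only later rows make up. A row lasts 1/8 s, in which the tool goes at most 0.0625 m and 0.188 rad, less where a joint would pass 70% of its speed; a pose out of reach is approached as far as the arm can. The fingers move at their own pace and stop on an object; the grip force is fixed at half the most. Time passes only in rows, so rows that do not move let the fingers close. The tool returns the time, the measured TCP pose, the force, the opening and the grip force at its end. only (a regular expression) keeps the lines of the reply that match it, lines (a string "A,B") keeps lines A to B, and quiet returns only ok. No shift or turn number may pass 1 either way. Input that does not fit is refused with a message, and nothing moves.
- probe_bus.get_obs(): the state, without advancing time (a new reading comes with each control period).
- imaging.camera(name): name is "scene" or "top" or "wrist"; returns the picture (400x640x3 uint8, red, green, blue); there is no depth.
- imaging.calibration(name): a dict with "mtx" (3x3 intrinsics, pixels), "k1" (the pictures are not rectified: a ray, as slopes to the right and down, at radius r is drawn at 1 + k1 r^2 times it, then the intrinsics apply), "R" (3x3) and "t" (3): a world point X has camera coordinates R X + t. Camera axes: x right, y down, z forward; pixel columns grow to the right and rows downward; lengths in m; the calibration is good to about 2 mm. A picture is of the moment at which its call begins: read the wrist's pose just before it. calibration takes no time and is no camera call; for the wrist camera it gives the pose at the moment of the call.
- bot.job_done(): hands the job in; it is judged then, once.
The state is a dict: "clock": time; "joint_pos": joint angles; "joint_vel": joint speeds; "tau": joint torques, N m; "eef_pos": TCP position; "tool_rot": TCP orientation; "ft_force": force on the tool from outside, world axes, zero at the start; "ft_torque": the same for the moment, N m; "grip_width": finger opening in m; "grasp_force": force on a finger pad.
Only numpy, scipy, OpenCV 4.12 (cv2) and the standard library are available. Lean on these libraries where they do the work, as an engineer would, in place of code of your own. Each camera call takes 0.05 s, during which the arm holds its last target. There are 200 camera calls.

## Working session

There is one attempt and no reset: what is moved stays moved. The work goes in short steps, Python scripts to look and compute and a tool call to move; the robot and the scene stay as the last step left them, time stands still between calls to the robot, and variables do not carry over. Pictures are saved under pics/ and viewed, at most 10 in all, crops included, and the job is handed in when it is done.

```bash
ls; mkdir -p pics
```

Run:
```python
from workcell import bot, imaging, probe_bus
import cv2,numpy as np
for n in("top","scene"):
    im=imaging.camera(n); cv2.imwrite(f"pics/{n}0.png",im[:,:,::-1]); c=imaging.calibration(n); print(n,c)
print(probe_bus.get_obs(),bot.pinch_z)
```

```text
pics
workcell.py
top {'mtx': array([[434.27646743,   0.        , 314.44322303],
       [  0.        , 434.27646743, 198.17820956],
       [  0.        ,   0.        ,   1.        ]]), 'k1': -0.05632103331428043, 'R': array([[ 0.0199363 , -0.99951683, -0.02384636],
       [-0.98618261, -0.01573586, -0.16491281],
       [ 0.16445789,  0.02680462, -0.98601984]]), 't': array([0.00192867, 0.52156392, 1.38303341])}
scene {'mtx': array([[429.51852171,   0.        , 320.34386358],
       [  0.        , 429.51852171, 197.06923698],
       [  0.        ,   0.        ,   1.        ]]), 'k1': -0.01290229453928952, 'R': array([[ 0.67488381,  0.73769524,  0.01837326],
       [ 0.45544331, -0.3968156 , -0.79693712],
       [-0.58060592,  0.54620794, -0.60378278]]), 't': array([-0.33036617, -0.21573444,  1.4410689 ])}
{'clock': 0.1, 'joint_pos': array([ 1.29000373e+00,  2.41323201e-01,  3.85631974e-03,  1.33521265e+00,
       -1.00244792e-06,  1.57078660e+00]), 'joint_vel': array([ 0.00063779, -0.0016732 ,  0.00333477, -0.00011879,  0.00015611,
        0.00051359]), 'tau': array([-3.46801298e-04, -3.73137081e+01,  2.53010184e+01,  1.08383151e-02,
       -1.35660503e-05, -5.16565990e-06]), 'eef_pos': array([0.13840043, 0.47986837, 0.2305082 ]), 'tool_rot': array([ 1.39930648e-01,  9.90160859e-01, -9.32407565e-04, -1.31271929e-04]), 'ft_force': array([ 0.32615016,  1.04830014, -0.92825628]), 'ft_torque': array([0.0299836 , 0.02010463, 0.01107116]), 'grasp_force': 0.0, 'grip_width': 0.08546901466326724} 0.0187
```

View pics/top0.png

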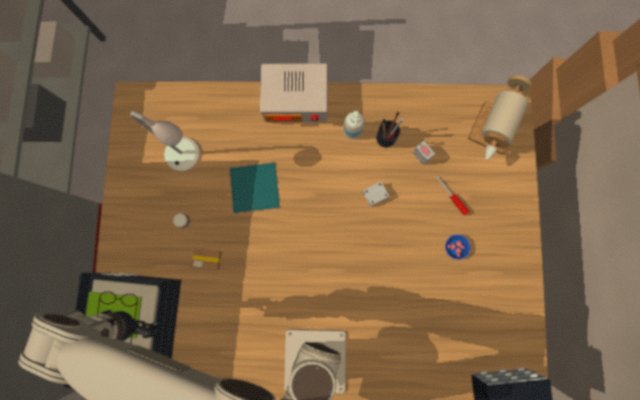

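View pics/scene0.png

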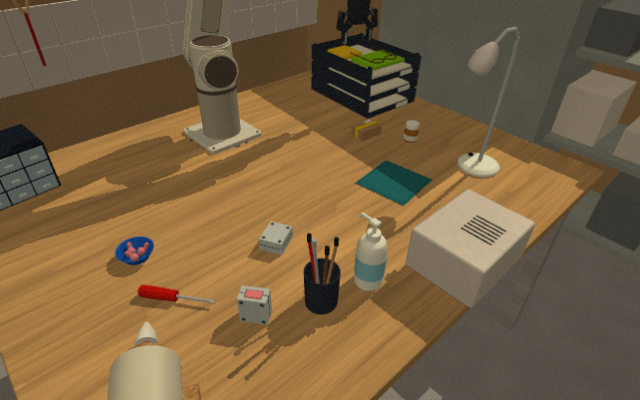

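The top view shows the flask at about (376,194), the mat at (255,187), and the filled flask at (425,151), with the pot at (388,132) and the pump at (354,124). In the scene view the flask is at (276,237), and no hole is visible on its two near sides.

Create h.py:
```python
import numpy as np,cv2
from workcell import bot, imaging, probe_bus
from scipy.spatial.transform import Rotation as Ro
def ray(c,uv):
    M=c["mtx"]; d=np.array([(uv[0]-M[0,2])/M[0,0],(uv[1]-M[1,2])/M[1,1]]); s=d.copy()
    for _ in range(20): s=d/(1+c["k1"]*(s@s))
    v=c["R"].T@np.array([*s,1.]); return -c["R"].T@c["t"],v/np.linalg.norm(v)
def plane(c,uv,z):
    o,v=ray(c,uv); return o+v*(z-o[2])/v[2]
def tri(c1,u1,c2,u2):
    o,a=ray(c1,u1);p,b=ray(c2,u2)
    k=np.linalg.lstsq(np.c_[a,-b],p-o,rcond=None)[0]; x=o+a*k[0];y=p+b*k[1]; return (x+y)/2,np.linalg.norm(x-y)
def proj(c,X):
    q=c["R"]@np.asarray(X)+c["t"]; s=q[:2]/q[2]; s=s*(1+c["k1"]*(s@s)); return s*c["mtx"][[0,1],[0,1]]+c["mtx"][:2,2]
def blob(m,near=None):
    n,l,st,ce=cv2.connectedComponentsWithStats(m.astype(np.uint8))
    i=1+np.argmax(st[1:,4]) if near is None else 1+np.argmin([np.hypot(*(ce[j]-near))+(1e3 if st[j,4]<40 else 0) for j in range(1,n)])
    return (l==i),st[i,4],ce[i]
def corners(m):
    k=cv2.findContours(m.astype(np.uint8),cv2.RETR_EXTERNAL,cv2.CHAIN_APPROX_NONE)[0]; k=max(k,key=cv2.contourArea)
    return cv2.minAreaRect(k),k
```

Run:
```python
from h import *
T=cv2.imread("pics/top0.png");S=cv2.imread("pics/scene0.png");ct=imaging.calibration("top");cs=imaging.calibration("scene")
def gm(I,lo=120): h=cv2.cvtColor(I,cv2.COLOR_BGR2HSV); return (h[...,1]<60)&(h[...,2]>lo)
def mm(I): h=cv2.cvtColor(I,cv2.COLOR_BGR2HSV); return (abs(h[...,0].astype(int)-88)<12)&(h[...,1]>120)
for n,I,c,near,mn in(("top",T,ct,(376,194),(255,187)),("scene",S,cs,(276,237),(394,182))):
    m,a,ce=blob(gm(I),near); r,k=corners(m); print(n,"flask",a,ce,cv2.boxPoints(r).round(1).tolist())
    print([plane(c,p,.034).round(3)[:2].tolist() for p in cv2.boxPoints(r)])
    M,a,cm=blob(mm(I),mn); k=corners(M)[1]; q=cv2.approxPolyDP(k,8,True)[:,0]; print("mat",a,cm,q.tolist(),[plane(c,p,.003).round(3)[:2].tolist() for p in q])
    for z in(0,.003): print(plane(c,np.mean(q,0),z))
for n,p,z in(("filled",(425,151),.066),("pump",(354,124),.1),("pot",(388,132),.1),("driver",(455,200),.01),("dish",(458,246),.02)): print(n,plane(ct,p,z))
cv2.imwrite("pics/crop1.png",np.hstack([cv2.resize(T[120:240,330:470],None,fx=3,fy=3,interpolation=2),cv2.resize(S[200:290,220:330],(440,360),interpolation=2)])[:, :860][:, :800])
```

```text
top flask 326 [375.61656442 193.64723926] [[363.0, 191.0], [381.0, 182.0], [388.20001220703125, 196.39999389648438], [370.20001220703125, 205.39999389648438]]
[[0.55, -0.149], [0.581, -0.208], [0.533, -0.232], [0.502, -0.172]]
mat 1798 [254.38876529 187.30812013] [[273, 164], [232, 169], [235, 210], [277, 205]] [[0.645, 0.157], [0.625, 0.298], [0.483, 0.281], [0.503, 0.138]]
[0.56409478 0.21887907 0.        ]
[0.56352111 0.2183704  0.003     ]
scene flask 440 [275.47045455 233.06818182] [[258.8999938964844, 239.1999969482422], [263.8999938964844, 219.5], [291.3999938964844, 226.39999389648438], [286.5, 246.10000610351562]]
[[0.539, -0.236], [0.49, -0.186], [0.553, -0.152], [0.598, -0.203]]
mat 1693 [393.91258122 181.91317188] [[357, 182], [403, 204], [430, 179], [385, 161]] [[0.5, 0.132], [0.651, 0.151], [0.628, 0.303], [0.479, 0.278]]
[0.56453533 0.21683899 0.        ]
[0.56706305 0.21323568 0.003     ]
filled [ 0.68057669 -0.34945722  0.066     ]
pump [ 0.75801079 -0.11374277  0.1       ]
pot [ 0.73251696 -0.2236028   0.1       ]
driver [ 0.52833406 -0.45938822  0.01      ]
dish [ 0.37407237 -0.46148454  0.02      ]
```

View pics/crop1.png

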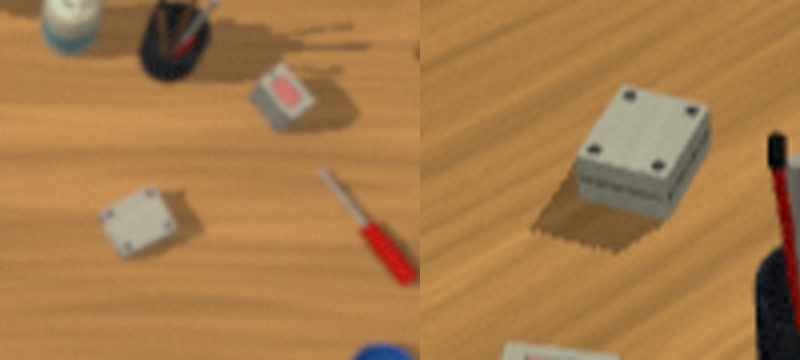

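The flask's centre is near (0.541,-0.19), with its long axis at a yaw of about -62°. The two sides facing the scene camera are solid, so the hole should be at the far end, facing yaw 118°. I'll go to a tilted pre-grasp pose on that side, which should also show the hole to the wrist camera.

Add to h.py:
```python
def toolR(z,x): # tool axes from z and approx x
    z=z/np.linalg.norm(z); x=x-z*(x@z); x/=np.linalg.norm(x); return np.c_[x,np.cross(z,x),z]
def pose(yaw,dn,side): # z leans 'dn' rad below horizontal along yaw; tool x: side=+1 up, -1 down
    u=np.array([np.cos(yaw),np.sin(yaw),0]);k=np.array([0,0,1.])
    z=np.cos(dn)*u-np.sin(dn)*k; return toolR(z,side*(np.sin(dn)*u+np.cos(dn)*k))
def rel(R,p,o=None):
    o=o or probe_bus.get_obs(); C=Ro.from_quat(o["tool_rot"]).as_matrix()
    print("row",Ro.from_matrix(C.T@R).as_rotvec().round(3).tolist(),(C.T@(p-o["eef_pos"])).round(4).tolist(),"clock",o["clock"])
```

Run:
```python
from h import *
R=pose(np.deg2rad(-62),np.pi/4,-1); G=np.array([.541,-.19,.024])
rel(R,G+R[:,2]*(bot.pinch_z-.19)); print(G+R[:,2]*(bot.pinch_z-.19))
```

```text
row [0.313, -0.741, 0.759] [-0.4882, -0.4449, 0.0862] clock 0.1
[ 0.48413413 -0.08305086  0.14512739]
```

The manual's scale: shifts go in shares of 0.6 m and turns go in shares of 2 pi rad. Converting my numbers, -0.4882 m / 0.6 = -0.8137, -0.4449 m / 0.6 = -0.7415, 0.759 rad / 6.2832 = 0.1208.

Emit:
{"fn": "jog_arm", "kwargs": {
  "offsets": [
    {"turn_vec": [0.0498,-0.1179,0.1208],"pos": [-0.8137,-0.7415,0.1437],"jaw": 0.085},
    {"turn_vec": [0.0498,-0.1179,0.1208],"pos": [-0.8137,-0.7415,0.1437],"jaw": 0.085},
    {"turn_vec": [0.0498,-0.1179,0.1208],"pos": [-0.8137,-0.7415,0.1437],"jaw": 0.085},
    {"turn_vec": [0.0498,-0.1179,0.1208],"pos": [-0.8137,-0.7415,0.1437],"jaw": 0.085},
    {"turn_vec": [0.0498,-0.1179,0.1208],"pos": [-0.8137,-0.7415,0.1437],"jaw": 0.085},
    {"turn_vec": [0.0498,-0.1179,0.1208],"pos": [-0.8137,-0.7415,0.1437],"jaw": 0.085},
    {"turn_vec": [0.0498,-0.1179,0.1208],"pos": [-0.8137,-0.7415,0.1437],"jaw": 0.085},
    {"turn_vec": [0.0498,-0.1179,0.1208],"pos": [-0.8137,-0.7415,0.1437],"jaw": 0.085},
    {"turn_vec": [0.0498,-0.1179,0.1208],"pos": [-0.8137,-0.7415,0.1437],"jaw": 0.085},
    {"turn_vec": [0.0498,-0.1179,0.1208],"pos": [-0.8137,-0.7415,0.1437],"jaw": 0.085}
  ]
}}

```text
clock: 1.35
eef_pos: [0.4637, -0.0494, 0.1501]
tool_rot: [0.476, 0.792, -0.196, 0.328]
ft_force: [0.2, 1.3, 0.2]
grip_width: 0.0853
grasp_force: 0.0
```

Run:
```python
from h import *
R=pose(np.deg2rad(-62),np.pi/4,-1); G=np.array([.541,-.19,.024])
rel(R,G+R[:,2]*(bot.pinch_z-.19)); print(probe_bus.get_obs()["joint_pos"])
```

```text
row [0.001, -0.002, -0.0] [-0.0243, 0.0022, 0.0313] clock 1.35
[ 0.36736874  0.17249302 -0.57751184  0.69945442 -0.77634873  1.39954725]
```

In the tool's units: 0.0313 m / 0.6 = 0.0522, -0.0243 m / 0.6 = -0.0405.

Emit:
{"fn": "jog_arm", "kwargs": {
  "offsets": [
    {"pos": [-0.0405,0.0037,0.0522],"jaw": 0.085},
    {"pos": [-0.0405,0.0037,0.0522],"jaw": 0.085},
    {"pos": [-0.0405,0.0037,0.0522],"jaw": 0.085}
  ]
}}

```text
clock: 1.72
eef_pos: [0.4828, -0.0813, 0.145]
tool_rot: [0.476, 0.792, -0.197, 0.327]
ft_force: [-0.3, 0.3, 0.9]
grip_width: 0.0848
grasp_force: 0.0
```

Run:
```python
from h import *
c=imaging.calibration("wrist"); I=imaging.camera("wrist")[:,:,::-1]; cv2.imwrite("pics/w1.png",I); print(c["mtx"][0],-c["R"].T@c["t"])
np.savez("pics/w1.npz",**c)
print(proj(c,[.541,-.19,.034]))
```

```text
[323.9674264    0.         311.73839758] [0.40695647 0.05934133 0.18862896]
[313.28425011 188.03132885]
```

View pics/w1.png

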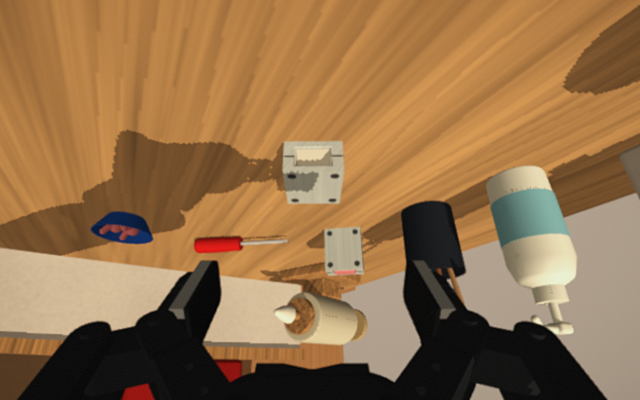

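The wrist view confirms the hole, a white slot at about (313,157), on the side facing the hand. The end face spans rows 141–164, and the top face spans rows 164–203 over columns 283–343. Next I'll measure the corners accurately and cross-check the height against the top view.

Run:
```python
from h import *
I=cv2.imread("pics/w1.png");c=dict(np.load("pics/w1.npz"));ct=imaging.calibration("top");cs=imaging.calibration("scene")
h=cv2.cvtColor(I,cv2.COLOR_BGR2HSV); m,a,ce=blob((h[...,1]<75)&(h[...,2]>85)|((h[...,1]<75)&(np.indices(h.shape[:2])[0]>166)&(np.indices(h.shape[:2])[0]<200)&(h[...,2]>50)),(313,172)); print(a,ce)
k=corners(m)[1]; q=cv2.approxPolyDP(cv2.convexHull(k),3,True)[:,0]; print(q.tolist())
# near-bottom edge on z=0; far top edge on z=.034
for p,z in(((284.5,141),0),((343,141),0),((283,164),.034),((343.5,164),.034),((340,203),.034),((286,203),.034)): print(p,plane(c,p,z).round(4))
P=[plane(c,p,.034) for p in((283,164),(343.5,164),(340,203),(286,203))]; print("centre",np.mean(P,0))
g=np.mean([(283,164),(343.5,164),(340,203),(286,203)],0)
# same top-face corners matched across wrist/top/scene
T=[(363,191),(381,182),(388.2,196.4),(370.2,205.4)]
for A,t in zip(P,T): pass
for w in((283,164),(343.5,164),(340,203),(286,203)):
    e=proj(ct,plane(c,w,.034)); t=min(T,key=lambda t:np.hypot(*(e-t))); print(w,e.round(1),t,tri(c,w,ct,t))
```

```text
3238 [312.69487338 172.08060531]
[[341, 142], [343, 172], [338, 202], [288, 202], [283, 175], [284, 142]]
(284.5, 141) [ 0.5018 -0.1751  0.    ]
(343, 141) [ 0.5512 -0.1488  0.    ]
(283, 164) [ 0.4969 -0.1638  0.034 ]
(343.5, 164) [ 0.5436 -0.1389  0.034 ]
(340, 203) [ 0.5827 -0.2063  0.034 ]
(286, 203) [ 0.5308 -0.2339  0.034 ]
centre [ 0.53851772 -0.18573307  0.034     ]
(283, 164) [367.6 206.9] (370.2, 205.4) (array([ 0.50186416, -0.17339883,  0.02724746]), np.float64(0.0020873940001646853))
(343.5, 164) [360.1 192.7] (363, 191) (array([ 0.55103444, -0.14944614,  0.02576939]), np.float64(0.00030843781404142883))
(340, 203) [380.4 181.5] (381, 182) (array([ 0.58222355, -0.20778353,  0.03335207]), np.float64(0.0025555355482038545))
(286, 203) [388.8 197. ] (388.2, 196.4) (array([ 0.53144817, -0.23207787,  0.03488248]), np.float64(0.0025839241540150867))
```

The results agree. The centre is (0.5416,-0.191), the length 65.5 mm, the yaw -62.4° and the triangulated top height about 34 mm. Next is the descent to grasp.

Run:
```python
from h import *
R=pose(np.deg2rad(-62.4),np.pi/4,-1); G=np.array([.5416,-.191,.024])
rel(R,G+R[:,2]*(bot.pinch_z));
```

```text
row [0.006, -0.002, 0.006] [-0.003, -0.0003, 0.1927] clock 1.775
```

In the tool's units: 0.1927 m / 0.6 = 0.3212, 0.18 m / 0.6 = 0.3, 0.006 rad / 6.2832 = 0.001.

Emit:
{"fn": "jog_arm", "kwargs": {
  "offsets": [
    {"turn_vec": [0.001,-0.0003,0.001],"pos": [-0.005,0,0.1],"jaw": 0.085},
    {"turn_vec": [0.001,-0.0003,0.001],"pos": [-0.005,0,0.2],"jaw": 0.085},
    {"turn_vec": [0.001,-0.0003,0.001],"pos": [-0.005,0,0.2667],"jaw": 0.085},
    {"turn_vec": [0.001,-0.0003,0.001],"pos": [-0.005,0,0.3],"jaw": 0.085},
    {"turn_vec": [0.001,-0.0003,0.001],"pos": [-0.005,0,0.3212],"jaw": 0.085},
    {"turn_vec": [0.001,-0.0003,0.001],"pos": [-0.005,0,0.3212],"jaw": 0.085}
  ]
}}

```text
clock: 2.52
eef_pos: [0.5485, -0.2025, 0.0106]
tool_rot: [0.479, 0.79, -0.198, 0.327]
ft_force: [0.2, -0.7, -0.6]
grip_width: 0.085
grasp_force: 0.0
```

Emit:
{"fn": "jog_arm", "kwargs": {
  "offsets": [
    {"jaw": 0.04},
    {"jaw": 0.04},
    {"jaw": 0.04},
    {"jaw": 0.04},
    {"jaw": 0.04},
    {"jaw": 0.04}
  ]
}}

```text
clock: 3.28
eef_pos: [0.5492, -0.2027, 0.0122]
tool_rot: [0.479, 0.79, -0.198, 0.329]
ft_force: [-2.4, 4.9, 4.9]
grip_width: 0.0556
grasp_force: 64.1
```

The grip is good (width 55.6 mm, 64 N). Next I lift it and work out the place pose.

In the tool's units: -0.11 m / 0.6 = -0.1833, -0.075 m / 0.6 = -0.125.

Emit:
{"fn": "jog_arm", "kwargs": {
  "offsets": [
    {"pos": [-0.0583,0,-0.0583],"jaw": 0.04},
    {"pos": [-0.125,0,-0.125],"jaw": 0.04},
    {"pos": [-0.1833,0,-0.1833],"jaw": 0.04},
    {"pos": [-0.1833,0,-0.1833],"jaw": 0.04}
  ]
}}

```text
clock: 3.78
eef_pos: [0.5512, -0.2032, 0.172]
tool_rot: [0.48, 0.788, -0.196, 0.332]
ft_force: [0.6, 0.7, -1.8]
grip_width: 0.0557
grasp_force: 64.3
```

Add to h.py:
```python
Q0=Ro.from_quat([.479,.79,-.198,.329]).as_matrix(); OFF=Q0.T@(np.array([.5416,-.191,.017])-np.array([.5492,-.2027,.0122]))
```

Run:
```python
from h import *
print(OFF, probe_bus.get_obs()["joint_pos"])
R=pose(np.deg2rad(66),np.pi/4,1); rel(R,np.array([.565,.217,.156])-R@OFF)
```

```text
[ 0.00639328 -0.00130422 -0.0132331 ] [-0.02857854  0.20599543 -0.49856441  0.40170891 -0.66529689  0.90255674]
row [0.013, 1.455, 0.993] [0.2817, 0.2108, -0.2392] clock 3.775
```

In the tool's units: 0.2817 m / 0.6 = 0.4695, 0.254 m / 0.6 = 0.4233, 1.455 rad / 6.2832 = 0.2316.

Emit:
{"fn": "jog_arm", "kwargs": {
  "offsets": [
    {"turn_vec": [0.0002,0.0232,0.0158],"pos": [0.0467,0.035,-0.04],"jaw": 0.04},
    {"turn_vec": [0.0005,0.0463,0.0317],"pos": [0.0933,0.07,-0.08],"jaw": 0.04},
    {"turn_vec": [0.0006,0.0696,0.0474],"pos": [0.1417,0.105,-0.12],"jaw": 0.04},
    {"turn_vec": [0.0008,0.0926,0.0632],"pos": [0.1883,0.14,-0.16],"jaw": 0.04},
    {"turn_vec": [0.0011,0.1159,0.0791],"pos": [0.235,0.175,-0.2],"jaw": 0.04},
    {"turn_vec": [0.0013,0.1389,0.0949],"pos": [0.2817,0.21,-0.24],"jaw": 0.04},
    {"turn_vec": [0.0014,0.1622,0.1106],"pos": [0.3283,0.2467,-0.2783],"jaw": 0.04},
    {"turn_vec": [0.0016,0.1853,0.1264],"pos": [0.375,0.2817,-0.3183],"jaw": 0.04},
    {"turn_vec": [0.0019,0.2085,0.1423],"pos": [0.4233,0.3167,-0.3583],"jaw": 0.04},
    {"turn_vec": [0.0021,0.2316,0.158],"pos": [0.4695,0.3513,-0.3987],"jaw": 0.04}
  ]
}}

```text
clock: 5.03
eef_pos: [0.5641, 0.2214, 0.1347]
tool_rot: [0.777, 0.5, 0.317, -0.213]
ft_force: [1.1, -0.2, -2.7]
grip_width: 0.0554
grasp_force: 64.1
```

Emit:
{"fn": "jog_arm", "kwargs": {
  "offsets": [
    {"jaw": 0.04},
    {"jaw": 0.04}
  ]
}}

```text
clock: 5.28
eef_pos: [0.5644, 0.2204, 0.1352]
tool_rot: [0.777, 0.502, 0.316, -0.211]
ft_force: [1.1, 0.4, -2.1]
grip_width: 0.0554
grasp_force: 64.1
```

Run:
```python
from h import *
R=pose(np.deg2rad(66),np.pi/4,1); p=np.array([.565,.217,.156])-R@OFF; rel(R,p)
print(probe_bus.get_obs()["joint_pos"])
for n in("scene","top"): cv2.imwrite(f"pics/{n}2.png",imaging.camera(n)[:,:,::-1])
S=cv2.imread("pics/scene2.png")[60:230,310:490];cv2.imwrite("pics/c2.png",cv2.resize(S,None,fx=3.3,fy=3.3))
```

```text
row [-0.008, 0.007, -0.008] [0.0063, 0.0032, -0.0035] clock 5.275
[ 0.05151093  0.31388075 -0.45260092  0.39200818  0.68096829  2.1937366 ]
```

View pics/c2.png

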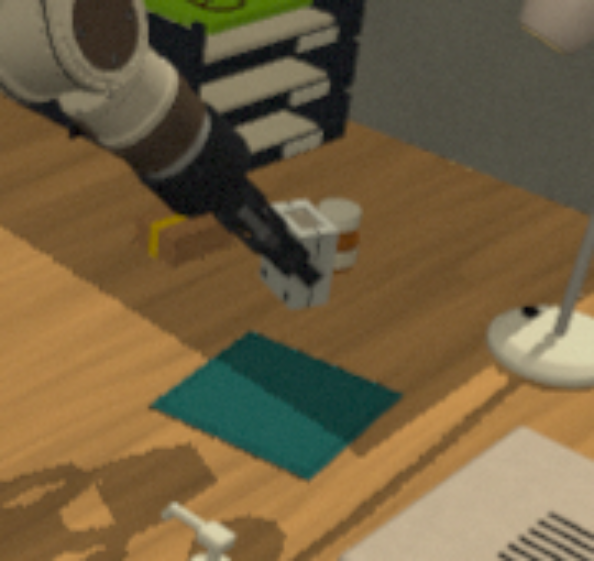

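The crop shows the flask held upright over the mat with the hole visible on top. I'll check its tilt using the right vertical edge, crop (336,238)→(328,303), before lowering.

Run:
```python
from h import *
c=imaging.calibration("scene"); f=lambda u,v:(310+u/3.3,60+v/3.3)
a=plane(c,f(336,238),.189); print(a,proj(c,a),proj(c,a-[0,0,.066]),f(328,303))
o=probe_bus.get_obs(); C=Ro.from_quat(o["tool_rot"]).as_matrix(); print("centre",o["eef_pos"]+C@OFF, "h",C@(Q0.T@[-np.sin(np.deg2rad(27.6)),np.cos(np.deg2rad(27.6)),0]))
R=pose(np.deg2rad(66),np.pi/4,1); rel(R,np.array([.565,.217,.046])-R@OFF)
```

```text
[0.61426295 0.19181141 0.189     ] [411.81818182 132.12121212] [408.10098683 154.67849593] (409.3939393939394, 151.8181818181818)
centre [0.56281073 0.21649235 0.15084289] h [ 0.00852803 -0.00126965  0.99996283]
row [-0.005, 0.005, -0.006] [-0.0727, 0.0028, 0.0754] clock 5.375
```

In the tool's units: 0.0754 m / 0.6 = 0.1257, -0.0727 m / 0.6 = -0.1212, -0.006 rad / 6.2832 = -0.001.

Emit:
{"fn": "jog_arm", "kwargs": {
  "offsets": [
    {"turn_vec": [-0.0008,0.0008,-0.001],"pos": [-0.05,0.0047,0.05],"jaw": 0.04},
    {"turn_vec": [-0.0008,0.0008,-0.001],"pos": [-0.0917,0.0047,0.0917],"jaw": 0.04},
    {"turn_vec": [-0.0008,0.0008,-0.001],"pos": [-0.1133,0.0047,0.1167],"jaw": 0.04},
    {"turn_vec": [-0.0008,0.0008,-0.001],"pos": [-0.1212,0.0047,0.1257],"jaw": 0.04},
    {"turn_vec": [-0.0008,0.0008,-0.001],"pos": [-0.1212,0.0047,0.1257],"jaw": 0.04},
    {"turn_vec": [-0.0008,0.0008,-0.001],"pos": [-0.1212,0.0047,0.1257],"jaw": 0.04}
  ]
}}

```text
clock: 6.12
eef_pos: [0.5684, 0.2214, 0.0332]
tool_rot: [0.774, 0.503, 0.322, -0.209]
ft_force: [1.1, 0.6, -1.4]
grip_width: 0.0552
grasp_force: 64.3
```

Run:
```python
from h import *
R=pose(np.deg2rad(66),np.pi/4,1); rel(R,np.array([.565,.217,.036])-R@OFF)
```

```text
row [-0.0, -0.002, 0.001] [-0.0083, -0.0, 0.0074] clock 6.125
```

In the tool's units: -0.006 m / 0.6 = -0.01, -0.005 m / 0.6 = -0.0083, -0.002 rad / 6.2832 = -0.0003.

Emit:
{"fn": "jog_arm", "kwargs": {
  "offsets": [
    {"turn_vec": [0,-0.0003,0],"pos": [-0.005,0,0.005],"jaw": 0.04},
    {"turn_vec": [0,-0.0003,0],"pos": [-0.0083,0,0.0083],"jaw": 0.04},
    {"turn_vec": [0,-0.0003,0],"pos": [-0.01,0,0.01],"jaw": 0.04},
    {"turn_vec": [0,-0.0003,0],"pos": [-0.01,0,0.01],"jaw": 0.04}
  ]
}}

```text
clock: 6.62
eef_pos: [0.5678, 0.2219, 0.025]
tool_rot: [0.774, 0.503, 0.321, -0.21]
ft_force: [-3.0, -2.1, 6.9]
grip_width: 0.0551
grasp_force: 64.9
```

Emit:
{"fn": "jog_arm", "kwargs": {
  "offsets": [
    {"pos": [-0.0012,0,0.0012],"jaw": 0.04},
    {"pos": [-0.0023,0,0.0023],"jaw": 0.04},
    {"pos": [-0.0023,0,0.0023],"jaw": 0.04}
  ]
}}

```text
clock: 7.0
eef_pos: [0.5681, 0.2223, 0.025]
tool_rot: [0.774, 0.503, 0.323, -0.21]
ft_force: [-6.9, -6.3, 15.8]
grip_width: 0.0555
grasp_force: 66.1
```

In the tool's units: -0.0008 m / 0.6 = -0.0013.

Emit:
{"fn": "jog_arm", "kwargs": {
  "offsets": [
    {"pos": [0.0013,0,-0.0013],"jaw": 0.065},
    {"pos": [0.0013,0,-0.0013],"jaw": 0.085},
    {"pos": [0.0013,0,-0.0013],"jaw": 0.085},
    {"pos": [0.0013,0,-0.0013],"jaw": 0.085},
    {"pos": [0.0013,0,-0.0013],"jaw": 0.085},
    {"pos": [0.0013,0,-0.0013],"jaw": 0.085}
  ]
}}

```text
clock: 7.75
eef_pos: [0.5671, 0.2215, 0.0223]
tool_rot: [0.775, 0.503, 0.32, -0.209]
ft_force: [-1.0, -0.4, -0.2]
grip_width: 0.085
grasp_force: 0.0
```

Run:
```python
from h import *
print(probe_bus.get_obs()["joint_pos"])
c=imaging.calibration("wrist");np.savez("pics/w3.npz",**c)
W=imaging.camera("wrist")[:,:,::-1];S=imaging.camera("scene")[:,:,::-1][60:230,310:490]
cv2.imwrite("pics/w3.png",W);cv2.imwrite("pics/s3.png",S)
cv2.imwrite("pics/c3.png",np.vstack([cv2.resize(W[100:400,100:540],(440,300)),cv2.resize(S,(318,300)) if 0 else np.pad(cv2.resize(S,(318,300)),((0,0),(0,122),(0,0)))]))
```

```text
[ 0.05296041  0.51867332 -0.5514466   0.07699623  0.68148592  2.1951336 ]
```

View pics/c3.png

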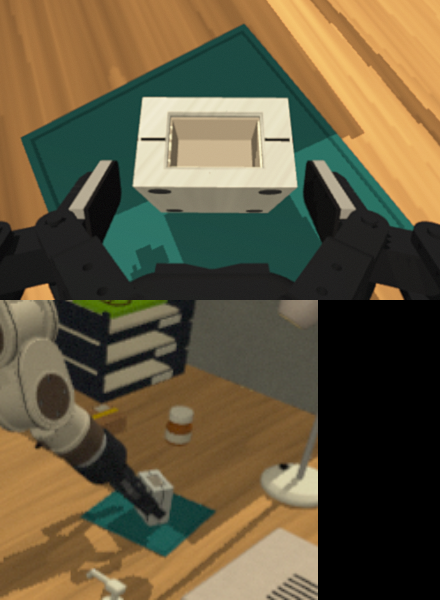

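The wrist crop shows the flask standing hole-up on the mat with both open pads clear of it. The top face has crop corners (140,97), (289,97), (297,187) and (134,187). I'll check the position, then grip again.

Run:
```python
from h import *
c=dict(np.load("pics/w3.npz")); P=[plane(c,(u+100,v+100),.069) for u,v in((140,97),(289,97),(297,187),(134,187))]
print(np.round(P,4),np.mean(P,0))
for i in range(4): print(np.linalg.norm(P[i]-P[i-1]).round(4))
o=probe_bus.get_obs(); C=Ro.from_quat(o["tool_rot"]).as_matrix(); print("centre in tool",C.T@(np.append(np.mean(P,0)[:2],.036)-o["eef_pos"]),OFF,o["grasp_force"])
```

```text
[[0.5457 0.2458 0.069 ]
 [0.5982 0.2224 0.069 ]
 [0.5835 0.1914 0.069 ]
 [0.5329 0.214  0.069 ]] [0.56506594 0.21838795 0.069     ]
0.0343
0.0575
0.0343
0.0554
centre in tool [ 0.00700357 -0.00072246 -0.01223119] [ 0.00639328 -0.00130422 -0.0132331 ] 0.0
```

Emit:
{"fn": "jog_arm", "kwargs": {
  "offsets": [
    {"jaw": 0.085},
    {"jaw": 0.085}
  ]
}}

```text
clock: 8.1
eef_pos: [0.5672, 0.2215, 0.0225]
tool_rot: [0.775, 0.503, 0.32, -0.209]
ft_force: [-0.1, -0.5, -0.6]
grip_width: 0.085
grasp_force: 0.0
```

The flask stands at the mat's middle: centre (0.565,0.218), 57×34 mm footprint. It has been let go for over 0.5 s. Regrip and lift.

Emit:
{"fn": "jog_arm", "kwargs": {
  "offsets": [
    {"jaw": 0.04},
    {"jaw": 0.04},
    {"jaw": 0.04},
    {"jaw": 0.04},
    {"jaw": 0.04},
    {"jaw": 0.04}
  ]
}}

```text
clock: 8.85
eef_pos: [0.5675, 0.2214, 0.0227]
tool_rot: [0.775, 0.503, 0.32, -0.209]
ft_force: [-0.2, -1.3, 3.0]
grip_width: 0.0551
grasp_force: 63.5
```

Emit:
{"fn": "jog_arm", "kwargs": {
  "offsets": [
    {"pos": [0.0167,0,-0.0167],"jaw": 0.04},
    {"pos": [0.05,0,-0.05],"jaw": 0.04},
    {"pos": [0.0833,0,-0.0833],"jaw": 0.04},
    {"pos": [0.1083,0,-0.1083],"jaw": 0.04},
    {"pos": [0.12,0,-0.12],"jaw": 0.04},
    {"pos": [0.12,0,-0.12],"jaw": 0.04},
    {"pos": [0.12,0,-0.12],"jaw": 0.04},
    {"pos": [0.12,0,-0.12],"jaw": 0.04},
    {"pos": [0.12,0,-0.12],"jaw": 0.04}
  ]
}}

```text
clock: 9.98
eef_pos: [0.567, 0.2215, 0.1234]
tool_rot: [0.775, 0.503, 0.319, -0.209]
ft_force: [-0.5, -0.2, -2.1]
grip_width: 0.0553
grasp_force: 63.6
```

Run:
```python
from h import *
o=probe_bus.get_obs(); C=Ro.from_quat(o["tool_rot"]).as_matrix(); print("centre",o["eef_pos"]+C@[.007,-.0007,-.0122],abs(o["joint_vel"]).max(), "h",C@(Q0.T@[-.463,.886,0]))
W=imaging.camera("wrist")[:,:,::-1];S=imaging.camera("scene")[:,:,::-1][60:230,310:490]
cv2.imwrite("pics/c4.png",np.hstack([cv2.resize(W[100:400,100:540],(440,300)),cv2.resize(S,(318,300))]))
```

```text
centre [0.56490654 0.21841152 0.13697415] 0.004545744204324179 h [ 0.00290237 -0.00183853  0.99967655]
```

View pics/c4.png

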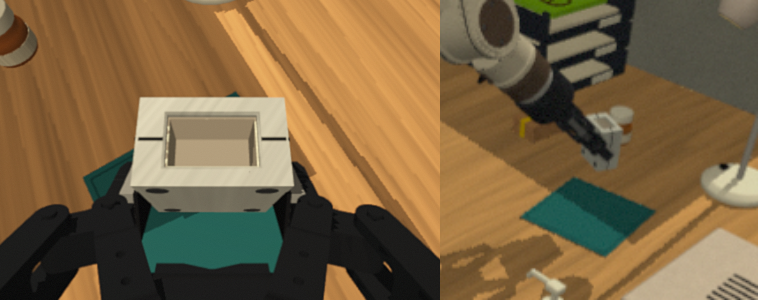

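The flask is held upright and still, hole up, about 100 mm above the mat (the hole is at (212,140) in the crop).

```bash
python3 -c "
from workcell import bot, imaging, probe_bus
print(bot.job_done())"
```

```text
the job is handed in; nothing more can be done
None
```

The flask was stood hole-up in the middle of the mat and let go for over 0.5 s, then gripped again and lifted about 100 mm, and I handed the job in with the gripper holding it upright and still (no verdict was shown).

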